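# Stand the toppled glue bottles up in their bench lane

## Task

Swing the wire hold-down bail with the red sleeve up and over, away from you, until it stays back on its own. Then stand both fallen bottles upright, caps up, on the floor of the wooden lane, and let go of them. Leave the two squat tins standing where they are.

Things in the scene. Friction and masses are not known exactly. Their poses are not given: they have to be found in the camera images.
- lane_floor (a point): The lane: a shallow fixed plywood tray; this frame's y runs along it, x across it (away from the robot), z up. The point is the middle of its floor, 8 mm above the bench. Inside 520 x 140 mm; walls 8 mm thick, 12 mm above the floor. Outside each end wall, at x = +60 mm, a steel post 24 x 6 mm, 55 mm high, carries the bail.
- bail (a joint): Angle of the U-shaped wire bail, 0.22 kg, on a free hinge along the lane's y, at x = +60, z = +32 mm from lane_floor. 0 = down as found, its bar over the lane's middle line, 117 mm above the floor. Grows as the bar swings up and away from the robot. Balance is at 0.615 rad: beyond, it falls back to a stop at 1.75 and rests there; released before, it drops to 0.
- bail_grip (a point): Middle of the bail's bar, on its axis: a red round sleeve 14 mm in diameter, 160 mm long along the lane's y, on an 8 mm wire bar a little longer than the lane, with arms at both ends down to the posts. At bail angle 0 it is 60 mm nearer the robot and 85 mm higher than the hinge line (radius 104 mm).
- amber_bottle_center (a point): Centre (half-way up) of the amber bottle, paper label, black cap: rigid, square, 44 x 44 mm, 100 mm tall; straight sides to 78 mm above its base, shoulder to 84, round cap 24 mm wide to 100. z points from base to cap, x and y square to the sides. 0.1 to 0.2 kg, balance near its middle. At first it lies on a side along the lane, cap toward the lane's +y.
- white_bottle_center (a point): Centre (half-way up) of the white bottle with green label and blue cap; same shape, size, axes and way of lying as the amber one. The two may have changed places.
- green_tin_center (a point): Centre of the squat green tin with a silver lid standing near one end of the lane: 60 mm in diameter, 40 mm tall, 0.22 kg; z is its upright axis. To be left alone.
- grey_tin_center (a point): Centre of the squat grey tin with a brass lid near the other end of the lane: 60 mm in diameter, 40 mm tall, 0.22 kg; z is its upright axis. To be left alone. The two tins may have changed places.
There are look-alikes about, which are no part of the job. Of the things shaped like the part that bears amber_bottle_center, the amber glass one is meant. Of the things like the part that bears green_tin_center, leave any that is pink; of the rest the larger one is meant.

How it is judged (in metres and radians):
On the way:
1. the bail has swung past its balance point and rests back on its own, untouched by the robot (value of joint bail above 1.6 rad and contact force between bail and the arm below 0.05 N and contact force between bail and the fingers below 0.05 N), for 0.2 s.
At the end, for the whole second after the job is handed in: The bail rests back by itself (over 1.6 rad); both bottles stand still, caps up, within 5 degrees of upright, on the lane's floor inside its walls; both tins still stand within 20 mm of where they began (value of joint bail above 1.6 rad and angle between each of amber_bottle_center, white_bottle_center's own z axis and vertical below 0.09 rad and z of amber_bottle_center in the frame of lane_floor between 0.045 and 0.055 m and z of white_bottle_center in the frame of lane_floor between 0.045 and 0.055 m and x of amber_bottle_center in the frame of lane_floor between -0.06 and 0.06 m and x of white_bottle_center in the frame of lane_floor between -0.06 and 0.06 m and y of amber_bottle_center in the frame of lane_floor between -0.25 and 0.25 m and y of white_bottle_center in the frame of lane_floor between -0.25 and 0.25 m and linear speed of each of amber_bottle, white_bottle below 0.02 m/s and distance of each of green_tin_center, grey_tin_center from where it was at the start of the episode below 0.02 m and angle between each of green_tin_center, grey_tin_center's own z axis and vertical below 0.1 rad); the robot touches nothing.
It fails at once if a tin is tipped over (angle between any of green_tin_center, grey_tin_center's own z axis and vertical above 0.6 rad).
It also fails if it takes over 72 s, if anything falls off the work surface, if the arm or the gripper's body presses on something with over 40 N, if the wrist force passes 120 N, or if a joint passes its speed limit or range.

## Robot

A 6-joint arm with a two-finger parallel gripper is mounted at the origin on the work surface. World frame = base frame: x ahead of the robot, y to its left, z up, the work surface at z = 0. Lengths are in mm, angles in rad, forces in N, time in s.
With the tool pointing down it reaches from about 300 to 850 mm from the base axis. Payload 5.4 kg.
Tool frame: the origin (TCP) lies at the very end of the fingers, on their centre line; the grasp point (between the pads) lies 19 mm behind it; y points along the fingers, z is the direction in which the jaws open and shut, and the axes are right-handed (so a half turn about y gives the same grasp; the last joint's range is limited). The gripper opens to 85 mm and grips with 20 to 120 N. Pads are 22 mm wide; open, the fingers measure 114 mm over their backs; the gripper's body (76 mm by 85 mm) begins 54 mm behind the grasp point. The pads swing forward as they close: fully open they stand 13 mm farther back than shut.
Start: joints at [0.987, 0.158, 1.597, -0, 1.386, -0.21], TCP at [209.973, 535.273, 231.299] pointing down, gripper open.
Joint ranges: [-2.91, 2.91], [-0.94, 2.29], [0.18, 2.7], [-1.29, 4.43], [0.17, 2.64], [-3, 3]. Speed limits (rad/s): [2.57, 2.57, 3.14, 3.14, 3.14, 3.14].

## Interface

Orientations are given as a unit quaternion [x, y, z, w].
In Python, from workcell import robot gives the robot as it stands.
- The arm moves only by the tool jog_arm, never from a script. Its argument "targets" is a list of rows, each a list of 7 numbers: the shift along the tool's x, y, z in mm, then the turn, a rotation vector about the tool's x, y, z in rad, then the opening in per cent of the stroke, from 0 (shut) to 100 (fully open). A call has 1 to 10 rows; each row is the pose to reach, as a shift and turn from the pose commanded when the call began, along the tool's axes at that moment; what a row does not reach only later rows make up. A row lasts 1/10 s, in which the tool goes at most 50 mm and 8.59 degrees, less where a joint would pass 70% of its speed; a pose out of reach is approached as far as the arm can. A call with a gripper value outside its range is refused whole. The fingers move at their own pace and stop on an object; "squeeze" is the grip in N (left out, the last holds). Time passes only in rows, so rows that repeat a pose let the fingers close. It gives the time, the measured TCP pose, the force and the opening at its end, in the units of the state.
- robot.sense(): the state, without advancing time (a new reading comes with each control period).
- robot.capture(name): name is "scene" or "top"; returns the picture (480x640x3 uint8, red, green, blue); there is no depth.
- robot.calibration(name): a dict with "fx", "fy", "cx", "cy" (pixels), "k1" (the pictures are not rectified: a ray, as slopes to the right and down, at radius r is drawn at 1 + k1 r^2 times it, then the intrinsics apply), "eye" and "attitude" of the camera in the world. Camera axes: x right, y down, z forward; pixel columns grow to the right and rows downward; lengths in mm; the calibration is good to about 2 mm. A picture is of the moment at which its call begins. calibration takes no time and is no camera call.
- robot.hand_in(): hands the job in, once; it reports no verdict.
The state is a dict: "time_s": time; "q": joint angles; "joint_velocities": joint speeds; "tau": joint torques, N m; "ee_pos": TCP position; "tcp_rot": TCP orientation; "force": force on the tool from outside, world axes, zero at the start; "wrist_torque": the same for the moment, N m; "width": finger opening in mm.
Only numpy, scipy, OpenCV 4.12 (cv2) and the standard library are available. Lean on these libraries where they do the work, as an engineer would, in place of code of your own. Each camera call takes 0.05 s, during which the arm holds its last target.

## Working session

There is one attempt and no reset: what is moved stays moved. The work goes in short steps, Python scripts to look and compute and a tool call to move; the robot and the scene stay as the last step left them, time stands still between calls to the robot, and variables do not carry over. Pictures are saved under pics/ and viewed, and the job is handed in when it is done.

Besides the shell and the picture viewer there is one more tool, called by a JSON object that holds its "op" and its "data", one argument or row to a line. jog_arm: Moves the arm, as the interface text tells. Its arguments: {"type":"object","properties":{"targets":{"type":"array"},"squeeze":{"type":"number"}},"required":["targets"]}

```bash
mkdir -p pics; ls; python3 - <<'E'
from workcell import robot
import cv2
for n in("scene","top"):
    im=robot.capture(n); cv2.imwrite(f"pics/{n}0.png",im[:,:,::-1]); print(n,robot.calibration(n))
print(robot.sense())
E
```

```text
pics
scene {'fx': 621.8746002106092, 'fy': 621.8746002106092, 'cx': 313.67375620797344, 'cy': 242.25356115368973, 'k1': -0.028076620895447862, 'eye': array([1031.57867286, -600.91460833,  746.11056834]), 'attitude': array([ 0.83884675,  0.30144813, -0.14867625, -0.42820617])}
top {'fx': 544.5118637809215, 'fy': 544.5118637809215, 'cx': 315.3334853083809, 'cy': 237.1793321460768, 'k1': -0.15883774881708046, 'eye': array([ 384.97192234,   59.96060719, 1248.90394427]), 'attitude': array([ 0.7094786 , -0.70279199,  0.03783731, -0.03594263])}
{'time_s': 0.1, 'q': array([ 9.86924643e-01,  1.58981231e-01,  1.59812396e+00, -2.17224557e-05,
        1.38622839e+00, -2.10100323e-01]), 'joint_velocities': array([ 0.00019733, -0.00299335, -0.00366918,  0.00146522, -0.00028875,
       -0.00062143]), 'tau': array([-3.51038852e-04, -3.96992147e+01, -3.32335711e+01, -2.70318042e-04,
        4.23166930e-03,  7.95992861e-06]), 'ee_pos': array([209.66128018, 534.81484016, 230.40922753]), 'tcp_rot': array([ 0.69536494, -0.13160981,  0.13114777, -0.69422382]), 'force': array([ 0.08032115,  0.33171548, -0.40125292]), 'wrist_torque': array([ 0.03124367,  0.03002115, -0.04592606]), 'width': 85.43658304673262}
```

View pics/scene0.png

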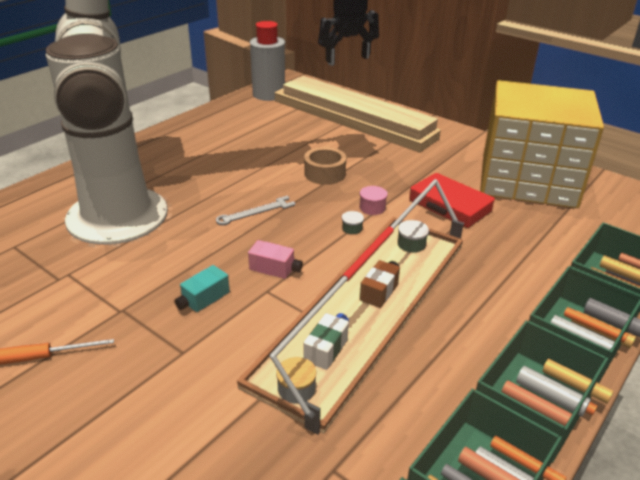

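View pics/top0.png

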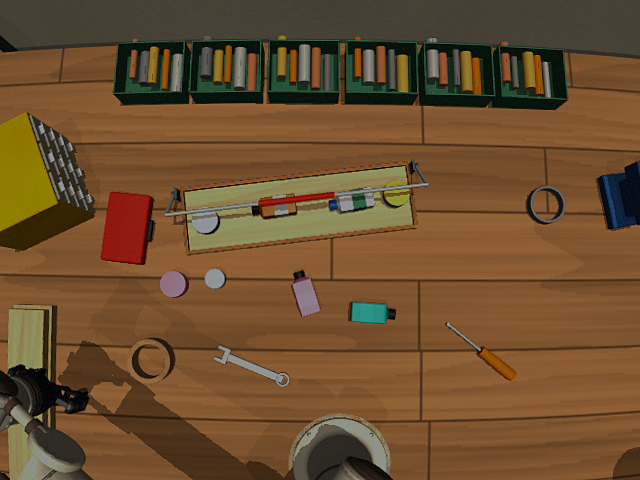

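The scene view shows the lane from (245,385) to (460,240), with the bail bar over it. In the top view, the amber bottle is at (277,206) and the white one at (352,203). Both caps point left, which is +y. The look-alike bottles, pink at (305,295) and teal at (370,313), are outside the lane. Green/silver tins: (205,220) in the lane, (215,279) small, and (173,284) pink. The one in the lane is meant, being the larger one that isn't pink. I'll enlarge to confirm.

```bash
cat > h.py <<'E'
import numpy as np, cv2
from scipy.spatial.transform import Rotation as R
from workcell import robot
def K(c): return np.array([[c['fx'],0,c['cx']],[0,c['fy'],c['cy']],[0,0,1.]]),np.array([c['k1'],0,0,0.])
def ray(n,px):
    c=robot.calibration(n);k,d=K(c)
    p=cv2.undistortPoints(np.array(px,float).reshape(-1,1,2),k,d).reshape(-1,2)
    v=np.c_[p,np.ones(len(p))]
    return c['eye'],R.from_quat(c['attitude']).apply(v)
def onz(n,px,z):
    e,v=ray(n,px); return e+v*((z-e[2])/v[:,2])[:,None]
def tri(pa,pb,na='scene',nb='top'):
    e1,v1=ray(na,[pa]);e2,v2=ray(nb,[pb]);v1=v1[0]/np.linalg.norm(v1);v2=v2[0]/np.linalg.norm(v2)
    s=np.linalg.lstsq(np.c_[v1,-v2],e2-e1,rcond=None)[0]
    a,b=e1+s[0]*v1,e2+s[1]*v2
    return (a+b)/2,np.linalg.norm(a-b)
def proj(n,P):
    c=robot.calibration(n);k,d=K(c);r=R.from_quat(c['attitude']).inv()
    return cv2.projectPoints(np.atleast_2d(np.array(P,float)),r.as_rotvec(),r.apply(-c['eye']),k,d)[0].reshape(-1,2)
E
python3 - <<'E'
from h import *
t=cv2.imread('pics/top0.png');s=cv2.imread('pics/scene0.png')
cv2.imwrite('pics/t1.png',cv2.resize(t[150:300,160:440],None,fx=2.85,fy=2.85,interpolation=cv2.INTER_CUBIC))
cv2.imwrite('pics/s1.png',cv2.resize(s[170:440,230:480],None,fx=2.2,fy=2.2,interpolation=cv2.INTER_CUBIC))
# red sleeve
for n,im in(('top',t),('scene',s)):
    h=cv2.cvtColor(im,cv2.COLOR_BGR2HSV)
    m=(((h[...,0]<6)|(h[...,0]>172))&(h[...,1]>180)&(h[...,2]>90)).astype(np.uint8)
    N,l,st,ce=cv2.connectedComponentsWithStats(m)
    for i in range(1,N):
        if st[i,4]>60: 
            ys,xs=np.where(l==i);q=cv2.minAreaRect(np.c_[xs,ys].astype(np.float32));print(n,st[i],ce[i],q)
E
```

```text
top [ 101  192   49   72 2794] [124.97745168 227.18074445] ((124.98206329345703, 227.13272094726562), (40.92531204223633, 69.31590270996094), 7.696052074432373)
top [259 192  76  15 431] [296.0162413  198.70069606] ((296.2174072265625, 198.6182861328125), (5.890887260437012, 75.65582275390625), 83.23382568359375)
scene [256  21  21  22 377] [266.45623342  31.16710875] ((266.0, 31.5), (21.0, 20.0), 90.0)
scene [ 412  174   82   53 1442] [461.1629681  198.04576976] ((450.49700927734375, 199.20709228515625), (80.4615478515625, 36.76923751831055), 22.61986541748047)
scene [425 188  18  18 142] [434.21126761 196.42957746] ((435.4410705566406, 195.60031127929688), (17.889345169067383, 14.3340482711792), 16.389541625976562)
scene [346 228  46  49 325] [368.37230769 251.88      ] ((368.62469482421875, 251.61636352539062), (5.458546161651611, 63.601810455322266), 43.02506637573242)
```

View pics/t1.png

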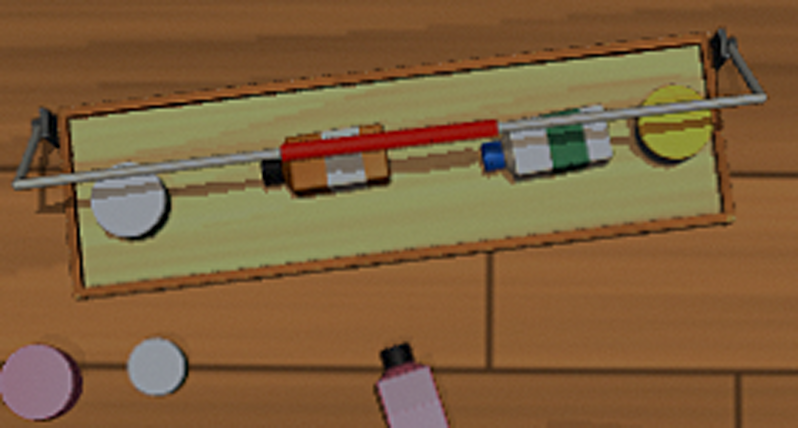

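View pics/s1.png

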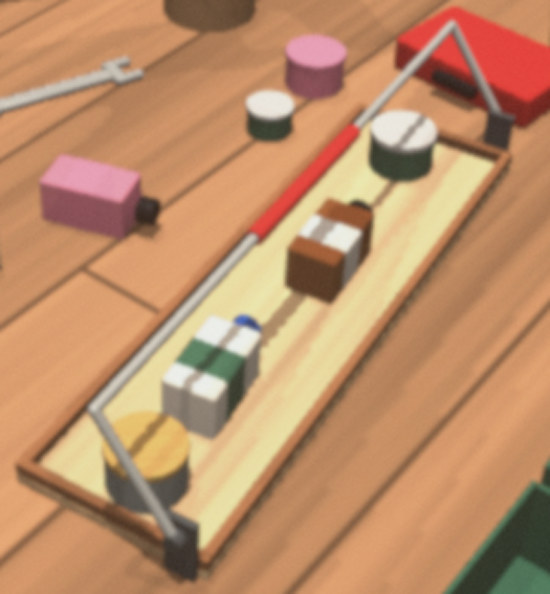

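The crops confirm it: the amber glass bottle, the white bottle with the green label, the larger green/silver tin and the grey/brass tin are all in the lane. Next, measurements.

```bash
python3 - <<'E'
from h import *
f=lambda L:[(160+x/2.85,150+y/2.85) for x,y in L]
C=onz('top',f([(62,110),(708,34),(734,219),(80,297)]),20); print(C.round(0)); 
print('sides',[np.linalg.norm(C[i]-C[(i+1)%4]).round() for i in range(4)])
ctr=C.mean(0); yd=(C[0]-C[1]+C[3]-C[2]);yaw=np.arctan2(-yd[0],yd[1]); print('lane ctr',ctr,'yaw',yaw)
F=onz('scene',[(230+x/2.2,170+y/2.2) for x,y in [(511,155),(207,566),(20,467),(362,110)]],20);print('scene',F.round(0),F.mean(0)); yd=F[0]-F[1]+F[3]-F[2];print(np.arctan2(-yd[0],yd[1]))
print('sleeve',tri((368.5,251.8),(296.1,198.6)), onz('top',[(259,203.2),(334,194)],125))
# bottles via masks in top restricted
t=cv2.imread('pics/top0.png')
xd=np.array([np.cos(yaw),np.sin(yaw)]);yv=np.array([-np.sin(yaw),np.cos(yaw)])
def lane(P): d=P[:,:2]-ctr[:2]; return np.c_[d@xd,d@yv].round(1)
# top-face corners read from crop
print('amber top face',lane(onz('top',f([(286,160),(383,130),(390,180),(295,192)]),52)))
print('white top',lane(onz('top',f([(502,125),(605,108),(611,160),(513,178)]),52)))
print('caps',lane(onz('top',f([(262,172),(482,156)]),30)))
print('tins',lane(onz('top',f([(131,202),(674,123)]),48)))
print('sleeve',lane(onz('top',[(259,203.2),(334,194)],125)))
np.save('lane.npy',[*ctr[:2],yaw])
E
```

```text
[[ 624.  367.   20.]
 [ 692. -157.   20.]
 [ 540. -176.   20.]
 [ 472.  347.   20.]]
sides [np.float64(529.0), np.float64(153.0), np.float64(528.0), np.float64(153.0)]
lane ctr [581.75036129  95.24213996  20.        ] yaw 0.12862071207892847
scene [[ 630.  370.   20.]
 [ 698. -159.   20.]
 [ 547. -177.   20.]
 [ 485.  344.   20.]] [590.03725106  94.29573882  20.        ]
0.12267672666660628
sleeve (array([583.64534672,  98.67519675, 125.7323294 ]), np.float64(0.6377574451297455)) [[573.11183134 176.07383259 125.        ]
 [594.08518806  19.22685444 125.        ]]
amber top face [[  7.9  84.9]
 [ 22.5   6.9]
 [-17.5   6. ]
 [-18.   80.6]]
white top [[  15.4  -86.1]
 [  19.4 -168.3]
 [ -22.2 -167.5]
 [ -27.3  -89.5]]
caps [[  4.4 106.7]
 [ -3.7 -68.6]]
tins [[  -9.7  210.2]
 [   1.9 -221.5]]
sleeve [[  1.8  81.3]
 [  2.5 -77. ]]
```

```bash
cat >> h.py <<'E'
cx,cy,yaw=583,96,0.130
xd=np.array([np.cos(yaw),np.sin(yaw),0]);yv=np.array([-np.sin(yaw),np.cos(yaw),0]);zv=np.array([0,0,1.])
L=lambda x,y,z:np.array([cx,cy,8])+x*xd+y*yv+z*zv   # lane -> world
def tolane(p): d=np.asarray(p)-[cx,cy,8]; return np.array([d@xd,d@yv,d@zv])
def rotj(jaw,point): # tool y=point, z=jaw
    y=point/np.linalg.norm(point); z=jaw-(jaw@y)*y; z/=np.linalg.norm(z)
    return R.from_matrix(np.c_[np.cross(y,z),y,z])
def cmd(pos,rot,p0=None,r0=None):
    s=robot.sense(); p0=s['ee_pos'] if p0 is None else p0; r0=R.from_quat(s['tcp_rot']) if r0 is None else r0
    return np.r_[r0.inv().apply(pos-p0).round(0),(r0.inv()*rot).as_rotvec().round(3)]
def st():
    s=robot.sense();r=R.from_quat(s['tcp_rot']).as_matrix()
    print('t',s['time_s'],'pos',s['ee_pos'].round(1),'lane',tolane(s['ee_pos']).round(1),'y',r[:,1].round(3),'z',r[:,2].round(3),'F',s['force'].round(1),'w',round(s['width'],1),'q',s['q'].round(2))
E
python3 - <<'E'
from h import *
st()
r=R.from_quat(robot.sense()['tcp_rot']).as_matrix();print(r)
for sg in(1,-1):
    q=rotj(sg*yv,-zv)
    for P in [L(-60,0,130),L(-60,0,82),L(-20,0,82),L(80,0,82)]: print(sg,cmd(P,q))
E
```

```text
t 0.1 pos [209.7 534.8 230.4] lane [-313.3  483.5  222.4] y [-0.001 -0.001 -1.   ] z [ 0.365  0.931 -0.002] F [ 0.1  0.3 -0.4] w 85.4 q [ 0.99  0.16  1.6  -0.    1.39 -0.21]
[[ 9.30958238e-01 -9.41884428e-04  3.65124462e-01]
 [-3.65125516e-01 -1.46428676e-03  9.30957149e-01]
 [-3.42207125e-04 -9.99998484e-01 -1.70709586e-03]]
1 [ 4.55e+02  9.30e+01 -3.01e+02  2.00e-03 -5.04e-01 -1.00e-03]
1 [ 4.55e+02  1.41e+02 -3.01e+02  2.00e-03 -5.04e-01 -1.00e-03]
1 [ 4.90e+02  1.41e+02 -2.82e+02  2.00e-03 -5.04e-01 -1.00e-03]
1 [ 5.78e+02  1.41e+02 -2.33e+02  2.00e-03 -5.04e-01 -1.00e-03]
-1 [ 4.550e+02  9.300e+01 -3.010e+02  1.000e-03  2.638e+00  2.000e-03]
-1 [ 4.550e+02  1.410e+02 -3.010e+02  1.000e-03  2.638e+00  2.000e-03]
-1 [ 4.900e+02  1.410e+02 -2.820e+02  1.000e-03  2.638e+00  2.000e-03]
-1 [ 5.780e+02  1.410e+02 -2.330e+02  1.000e-03  2.638e+00  2.000e-03]
```

{"op": "jog_arm", "data": {
  "targets": [
    [455, 93, -301, 0, -0.504, 0, 0],
    [455, 93, -301, 0, -0.504, 0, 0],
    [455, 93, -301, 0, -0.504, 0, 0],
    [455, 93, -301, 0, -0.504, 0, 0],
    [455, 93, -301, 0, -0.504, 0, 0],
    [455, 93, -301, 0, -0.504, 0, 0],
    [455, 93, -301, 0, -0.504, 0, 0],
    [455, 93, -301, 0, -0.504, 0, 0],
    [455, 93, -301, 0, -0.504, 0, 0],
    [455, 93, -301, 0, -0.504, 0, 0]
  ]
}}

```text
time_s: 1.1
ee_pos: [486.9, 140.3, 148.9]
tcp_rot: [-0.706, -0.046, 0.046, 0.706]
force: [0.7, 0.9, -0.3]
width: 0.3
```

{"op": "jog_arm", "data": {
  "targets": [
    [0, 0, 0, 0, 0, 0, 0],
    [0, 0, 0, 0, 0, 0, 0],
    [0, 0, 0, 0, 0, 0, 0]
  ]
}}

```text
time_s: 1.4
ee_pos: [485.5, 143.1, 149.2]
tcp_rot: [-0.705, -0.046, 0.047, 0.706]
force: [-0.0, 0.3, -0.4]
width: -0.1
```

```bash
python3 - <<'E'
from h import *
st();q=rotj(yv,-zv)
for P in [L(-60,0,130),L(-60,0,82),L(-20,0,82),L(80,0,82)]: print(cmd(P,q))
E
```

```text
t 1.4 pos [485.5 143.1 149.2] lane [-90.5  59.3 141.2] y [-0.001  0.    -1.   ] z [-0.131  0.991  0.   ] F [-0.   0.3 -0.4] w -0.1 q [ 0.05  0.06  1.87  0.    1.21 -1.65]
[ 3.0e+01  1.1e+01 -5.9e+01 -0.0e+00  1.0e-03 -1.0e-03]
[ 3.1e+01  5.9e+01 -5.9e+01 -0.0e+00  1.0e-03 -1.0e-03]
[ 7.1e+01  5.9e+01 -5.9e+01 -0.0e+00  1.0e-03 -1.0e-03]
[ 1.71e+02  5.90e+01 -6.00e+01 -0.00e+00  1.00e-03 -1.00e-03]
```

{"op": "jog_arm", "data": {
  "targets": [
    [30, 11, -59, 0, 0, 0, 0],
    [31, 59, -59, 0, 0, 0, 0],
    [31, 59, -59, 0, 0, 0, 0],
    [50, 59, -59, 0, 0, 0, 0],
    [70, 59, -59, 0, 0, 0, 0],
    [85, 59, -59, 0, 0, 0, 0],
    [97, 59, -59, 0, 0, 0, 0],
    [109, 59, -59, 0, 0, 0, 0],
    [121, 59, -59, 0, 0, 0, 0],
    [133, 59, -59, 0, 0, 0, 0]
  ]
}}

```text
time_s: 2.4
ee_pos: [625.6, 103.6, 91.9]
tcp_rot: [-0.705, -0.047, 0.047, 0.706]
force: [-0.6, 0.7, 0.6]
width: 0.3
```

{"op": "jog_arm", "data": {
  "targets": [
    [12, 0, 0, 0, 0, 0, 0],
    [22, 0, 0, 0, 0, 0, 0],
    [32, 0, 0, 0, 0, 0, 0],
    [32, 0, 0, 0, 0, 0, 0]
  ]
}}

```text
time_s: 2.8
ee_pos: [658.0, 107.5, 92.0]
tcp_rot: [-0.705, -0.048, 0.046, 0.706]
force: [-0.0, 0.1, -0.4]
width: -0.2
```

```bash
python3 - <<'E'
from h import *
st()
for n in("scene","top"):
    im=robot.capture(n); cv2.imwrite(f"pics/{n}2.png",im[:,:,::-1])
E
```

```text
t 2.8 pos [658.  107.5  92. ] lane [75.9  1.7 84. ] y [ 0.002  0.    -1.   ] z [-0.132  0.991  0.   ] F [-0.   0.1 -0.4] w -0.2 q [-0.02  0.52  1.43  0.    1.19 -1.72]
```

View pics/scene2.png

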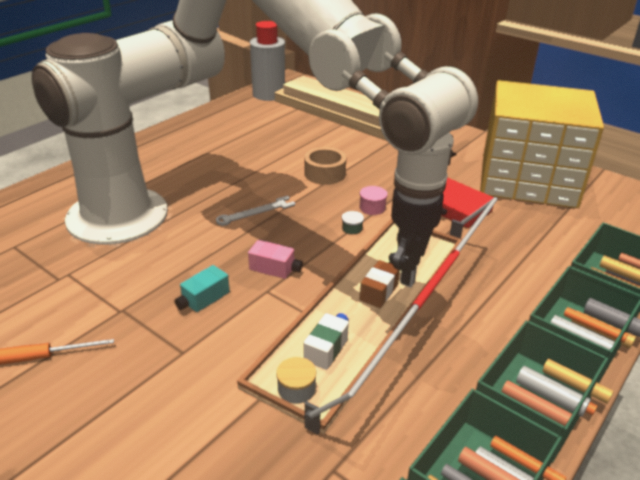

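The scene view shows the bail swung back, with the sleeve at (435,280). I'll back off and get clear views of the bottles.

{"op": "jog_arm", "data": {
  "targets": [
    [-40, -50, 0, 0, 0, 0, 80],
    [-80, -90, 20, 0, 0, 0, 80],
    [-120, -100, 60, 0, 0, 0, 80],
    [-180, -110, 110, 0, 0, 0, 80],
    [-230, -110, 150, 0, 0, 0, 80],
    [-280, -110, 150, 0, 0, 0, 80],
    [-280, -110, 150, 0, 0, 0, 80],
    [-280, -110, 150, 0, 0, 0, 80],
    [-280, -110, 150, 0, 0, 0, 80]
  ]
}}

```text
time_s: 3.8
ee_pos: [358.8, 218.2, 200.7]
tcp_rot: [-0.705, -0.047, 0.047, 0.706]
force: [0.6, 0.5, 0.7]
width: 68.2
```

```bash
python3 - <<'E'
from h import *
st()
for n in("scene","top"):
    im=robot.capture(n)[:,:,::-1]; cv2.imwrite(f"pics/{n}3.png",im)
    c=im[150:300,160:440] if n=='top' else im[170:440,230:480]
    f=2.85 if n=='top' else 2.2
    cv2.imwrite(f"pics/{n}3c.png",cv2.resize(c,None,fx=f,fy=f,interpolation=cv2.INTER_CUBIC))
E
```

```text
t 3.8 pos [358.8 218.2 200.7] lane [-206.5  150.2  192.7] y [ 0.001  0.    -1.   ] z [-0.132  0.991  0.   ] F [0.6 0.5 0.7] w 68.2 q [ 0.26 -0.24  2.04  0.    1.34 -1.45]
```

View pics/top3c.png

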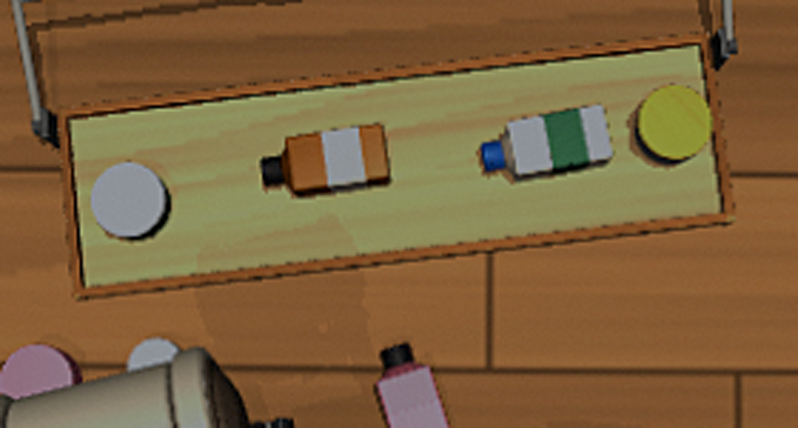

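View pics/scene3c.png

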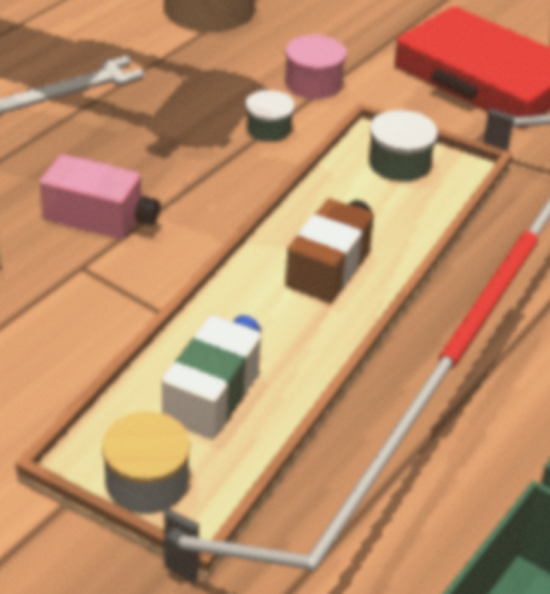

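```bash
python3 - <<'E'
from h import *
im=cv2.imread('pics/top3.png')
c=cv2.resize(im[182:228,240:390],None,fx=5.3,fy=5.3,interpolation=cv2.INTER_CUBIC)
cv2.imwrite('pics/z3.png',cv2.convertScaleAbs(c,alpha=1.3))
E
```

```text
(no output)
```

View pics/z3.png

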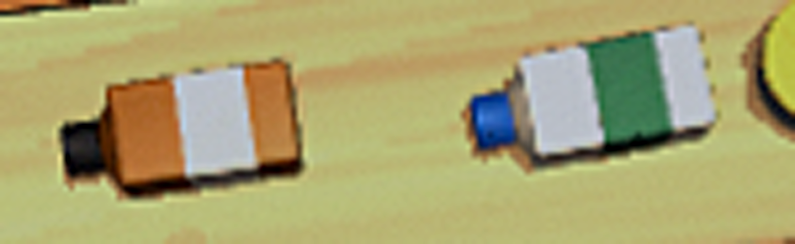

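```bash
python3 - <<'E'
from h import *
f=lambda L:[(240+x/5.3-.4,182+y/5.3-.4) for x,y in L]
for nm,Q in(('amber',[(108,88),(122,188),(298,168),(287,63)]),('white',[(520,57),(540,156),(713,123),(700,28)])):
    P=onz('top',f(Q),52); l=np.array([tolane(p)[:2] for p in P]);print(nm,l.round(1).tolist())
    print(' len',np.linalg.norm(P[0]-P[3]),np.linalg.norm(P[1]-P[2]),'wid',np.linalg.norm(P[0]-P[1]),np.linalg.norm(P[3]-P[2]))
    a=P[0]+P[1]-P[2]-P[3];print(' axis world ang',np.arctan2(a[1],a[0]),'rel lane',np.arctan2(a[1],a[0])-np.pi/2-yaw,'body ctr lane',l.mean(0), 'world',P.mean(0))
# scene check of top face corners
g=lambda L:[(230+x/2.2-.3,170+y/2.2-.3) for x,y in L]
for nm,Q in(('amber',[(332,200),(372,213),(335,262),(288,250)]),('white',[(217,318),(261,346),(217,395),(163,376)])):
    P=onz('scene',g(Q),52); print(nm,P.mean(0),tolane(P.mean(0)))
E
```

```text
amber [[24.6, 83.2], [-18.4, 81.9], [-18.9, 7.7], [26.1, 7.1]]
 len 76.11820856855424 74.27661243261382 wid 43.0142756065173 44.95509434238589
 axis world ang 1.7070551001856211 rel lane 0.006258773390724559 body ctr lane [ 3.37610002 44.97079901] world [580.51786115 141.02898846  52.        ]
white [[16.9, -90.6], [-26.0, -93.7], [-20.7, -167.8], [20.3, -167.8]]
 len 77.25081808316109 74.34165912759504 wid 42.96394783940314 40.95981033417791
 axis world ang 1.7579598266341012 rel lane 0.05716349983920466 body ctr lane [  -2.38196739 -130.00201499] world [597.49083166 -33.21382847  52.        ]
amber [585.93913595 141.05023706  52.        ] [ 8.75438407 44.289086   44.        ]
white [603.34386741 -33.58031754  52.        ] [   3.37417033 -131.12416486   44.        ]
```

```bash
cat >> h.py <<'E'
def pick(bx,by,dyaw,gz,lean=30,back=0):   # lane x, lane y of grasp
    a=np.deg2rad(lean); xb=np.cos(dyaw)*xd+np.sin(dyaw)*yv; yb=-np.sin(dyaw)*xd+np.cos(dyaw)*yv
    p=-np.sin(a)*yb-np.cos(a)*zv
    G=L(bx,by,0); G[2]=gz
    return G+(19-back)*p, rotj(xb,p)
def place(bx,by,gz,lean=60,back=0,dyaw=0):
    a=np.deg2rad(lean); xb=np.cos(dyaw)*xd+np.sin(dyaw)*yv; yb=-np.sin(dyaw)*xd+np.cos(dyaw)*yv
    p=np.sin(a)*xb-np.cos(a)*zv
    G=L(bx,by,0); G[2]=gz
    return G+(19-back)*p, rotj(-yb,p)
E
python3 - <<'E'
from h import *
st()
print(cmd(*pick(5.5,61,.006,120)));print(cmd(*pick(5.5,61,.006,36)))
p,r=pick(5.5,61,.006,120)
print(cmd(*pick(5.5,61,.006,36),p,r))
E
```

```text
t 3.9 pos [361.2 217.5 200.9] lane [-204.2  149.2  192.9] y [ 0.002  0.    -1.   ] z [-0.13   0.992 -0.   ] F [ 0.1 -0.1  0.3] w 68.3 q [ 0.25 -0.24  2.04 -0.    1.34 -1.45]
[210.     98.    -98.     -0.41    1.526  -0.41 ]
[209.    182.    -98.     -0.41    1.526  -0.41 ]
[-42.  73.  -0.   0.   0.   0.]
```

{"op": "jog_arm", "data": {
  "targets": [
    [40, 40, -20, -0.04, 0.15, -0.04, 85],
    [80, 98, -40, -0.08, 0.3, -0.08, 85],
    [120, 98, -60, -0.12, 0.45, -0.12, 85],
    [160, 98, -80, -0.16, 0.59, -0.16, 85],
    [200, 98, -98, -0.2, 0.73, -0.2, 85],
    [210, 98, -98, -0.24, 0.87, -0.24, 85],
    [210, 98, -98, -0.28, 1.01, -0.28, 85],
    [210, 98, -98, -0.32, 1.15, -0.32, 85],
    [210, 98, -98, -0.36, 1.3, -0.36, 85],
    [210, 98, -98, -0.41, 1.526, -0.41, 85]
  ]
}}

```text
time_s: 4.9
ee_pos: [582.4, 146.8, 101.3]
tcp_rot: [0.659, -0.286, 0.547, -0.429]
force: [-0.5, 0.8, 0.1]
width: 72.7
```

```bash
python3 - <<'E'
from h import *
st()
print(cmd(*pick(5.5,61,.006,100)));print(cmd(*pick(5.5,61,.006,36)))
E
```

```text
t 4.9 pos [582.4 146.8 101.3] lane [ 6.  50.5 93.3] y [ 0.092 -0.468 -0.879] z [ 0.967  0.252 -0.032] F [-0.5  0.8  0.1] w 72.7 q [ 0.29  0.46  1.58 -0.53  1.21  0.24]
[-9.    15.     0.    -0.03   0.12  -0.026]
[-4.0e+01  7.1e+01  2.0e+00 -3.0e-02  1.2e-01 -2.6e-02]
```

Next I'll finish the turn, check the gap with a picture, then descend.

{"op": "jog_arm", "data": {
  "targets": [
    [-9, 15, 0, -0.03, 0.12, -0.026, 85],
    [-9, 15, 0, -0.03, 0.12, -0.026, 85],
    [-9, 15, 0, -0.03, 0.12, -0.026, 85]
  ]
}}

```text
time_s: 5.2
ee_pos: [581.0, 147.5, 83.8]
tcp_rot: [0.637, -0.31, 0.584, -0.396]
force: [-0.3, 0.1, 0.8]
width: 72.6
```

```bash
python3 - <<'E'
from h import *
st()
print(cmd(*pick(5.5,61,.006,36)))
im=robot.capture('scene')[:,:,::-1]
cv2.imwrite("pics/s5.png",cv2.resize(im[90:390,230:530],None,fx=2,fy=2))
E
```

```text
t 5.2 pos [581.  147.5  83.8] lane [ 4.7 51.3 75.8] y [ 0.068 -0.494 -0.867] z [ 0.99   0.144 -0.004] F [-0.3  0.1  0.8] w 72.6 q [ 0.3   0.51  1.55 -0.55  1.23  0.38]
[-3.2e+01  5.6e+01  1.0e+00 -1.0e-03  9.0e-03 -2.0e-03]
```

View pics/s5.png

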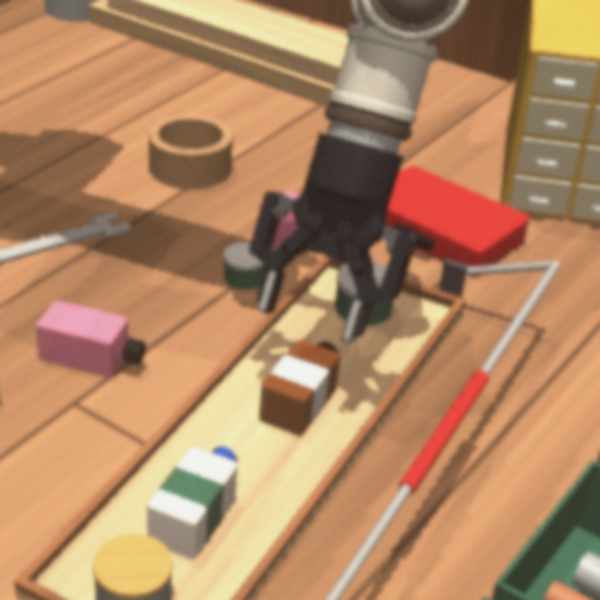

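The jaws, at about (270,290) and (355,320) in the crop, straddle the amber bottle at (300,385), and the tin is clear. Descending to grip.

{"op": "jog_arm", "data": {
  "targets": [
    [-12, 20, 0, 0, 0.009, 0, 85],
    [-24, 42, 0, 0, 0.009, 0, 85],
    [-32, 56, 1, 0, 0.009, 0, 85],
    [-32, 56, 1, 0, 0.009, 0, 85],
    [-32, 56, 1, 0, 0.009, 0, 40],
    [-32, 56, 1, 0, 0.009, 0, 30],
    [-32, 56, 1, 0, 0.009, 0, 30],
    [-32, 56, 1, 0, 0.009, 0, 30],
    [-32, 56, 1, 0, 0.009, 0, 30],
    [-32, 56, 1, 0, 0.009, 0, 30]
  ],
  "squeeze": 50
}}

```text
time_s: 6.25
ee_pos: [583.0, 148.6, 22.4]
tcp_rot: [0.632, -0.311, 0.589, -0.396]
force: [-0.9, 1.2, 7.9]
width: 43.4
```

```bash
python3 - <<'E'
from h import *
st()
print(tolane(robot.sense()['ee_pos']))
p,r=pick(5.5,61,.006,36)
print('lift',cmd(*pick(0,61,.006,130)))
print('place hover',cmd(*place(0,61,150)))
print('mid lift->place',cmd(*place(0,61,150),*pick(0,61,.006,130)))
E
```

```text
t 6.25 pos [583.  148.6  22.4] lane [ 6.8 52.2 14.4] y [ 0.073 -0.493 -0.867] z [0.991 0.135 0.007] F [-0.9  1.2  7.9] w 43.4 q [ 0.3   0.6   1.56 -0.57  1.14  0.45]
[ 6.82944727 52.20188966 14.35315665]
lift [ 4.6e+01 -7.9e+01 -6.0e+00 -5.0e-03 -4.0e-03 -2.0e-03]
place hover [  51.    -107.      10.       0.439    1.656    1.201]
mid lift->place [  5.    -28.     16.      0.444   1.658   1.206]
```

{"op": "jog_arm", "data": {
  "targets": [
    [12, -20, 0, 0, 0, 0, 30],
    [30, -52, -3, 0, 0, 0, 30],
    [46, -79, -6, 0, 0, 0, 30],
    [46, -79, -6, 0, 0, 0, 30]
  ],
  "squeeze": 60
}}

```text
time_s: 6.65
ee_pos: [578.3, 147.7, 117.2]
tcp_rot: [0.63, -0.31, 0.59, -0.397]
force: [0.2, -0.2, -1.0]
width: 43.2
```

```bash
python3 - <<'E'
from h import *
st()
print('place hover',cmd(*place(0,61,150)))
im=robot.capture('scene')[:,:,::-1]
cv2.imwrite("pics/s6.png",cv2.resize(im[60:360,230:530],None,fx=2,fy=2))
E
```

```text
t 6.65 pos [578.3 147.7 117.2] lane [  2.   51.9 109.2] y [ 0.078 -0.492 -0.867] z [0.991 0.134 0.012] F [ 0.2 -0.2 -1. ] w 43.2 q [ 0.3   0.45  1.56 -0.54  1.26  0.37]
place hover [  4.    -25.     15.      0.435   1.656   1.196]
```

View pics/s6.png

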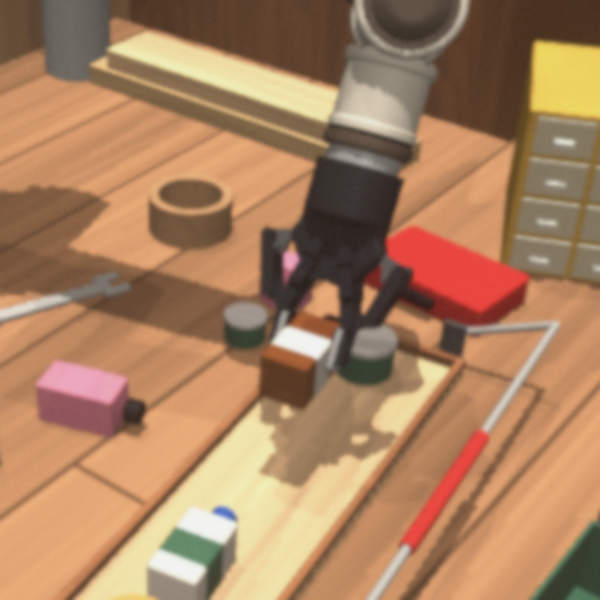

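The bottle is lifted and held level. Now turn it 120° toward upright.

{"op": "jog_arm", "data": {
  "targets": [
    [1, -10, 3, 0.03, 0.11, 0.08, 30],
    [2, -20, 6, 0.06, 0.22, 0.16, 30],
    [4, -25, 10, 0.09, 0.33, 0.24, 30],
    [4, -25, 15, 0.12, 0.44, 0.32, 30],
    [4, -25, 15, 0.145, 0.55, 0.4, 30],
    [4, -25, 15, 0.17, 0.66, 0.48, 30],
    [4, -25, 15, 0.2, 0.77, 0.56, 30],
    [4, -25, 15, 0.23, 0.88, 0.64, 30],
    [4, -25, 15, 0.26, 0.99, 0.715, 30],
    [4, -25, 15, 0.29, 1.1, 0.795, 30]
  ]
}}

```text
time_s: 7.7
ee_pos: [587.5, 157.3, 133.4]
tcp_rot: [0.02, -0.595, 0.67, -0.444]
force: [-1.1, 0.7, -2.0]
width: 43.1
```

```bash
python3 - <<'E'
from h import *
st()
print('place hover',cmd(*place(0,61,150)))
E
```

```text
t 7.7 pos [587.5 157.3 133.4] lane [ 12.4  60.2 125.4] y [ 0.571  0.102 -0.815] z [ 0.555 -0.779  0.292] F [-1.1  0.7 -2. ] w 43.1 q [ 0.02 -0.03  2.12  0.22  0.44  0.71]
place hover [-7.    -3.     3.     0.147  0.551  0.41 ]
```

q5 is getting close to its lower limit of 0.17, so the final heading has to sit off the arm's plane. I'll stand the bottle turned 0.8 rad toward +y instead.

```bash
python3 - <<'E'
from h import *
for d in(.7,.8,.9,1.0):
  print(d,'place hover',cmd(*place(0,61,150,dyaw=d)))
E
```

```text
0.7 place hover [-10.     -5.     -8.     -0.36    0.067   0.522]
0.8 place hover [-1.00e+01 -6.00e+00 -9.00e+00 -4.31e-01 -4.00e-03  5.34e-01]
0.9 place hover [ -9.     -7.    -10.     -0.502  -0.076   0.546]
1.0 place hover [ -9.     -7.    -12.     -0.573  -0.148   0.557]
```

{"op": "jog_arm", "data": {
  "targets": [
    [-3, -1, -2, -0.085, 0, 0.105, 30],
    [-5, -3, -4, -0.17, 0, 0.21, 30],
    [-8, -5, -7, -0.255, 0, 0.315, 30],
    [-10, -6, -9, -0.34, 0, 0.42, 30],
    [-10, -6, -9, -0.431, -0.004, 0.534, 30],
    [-10, -6, -9, -0.431, -0.004, 0.534, 30],
    [-10, -6, -9, -0.431, -0.004, 0.534, 30]
  ]
}}

```text
time_s: 8.4
ee_pos: [585.5, 168.7, 139.6]
tcp_rot: [0.04, 0.707, -0.388, 0.59]
force: [0.2, 0.4, -1.6]
width: 43.3
```

```bash
python3 - <<'E'
from h import *
st()
print('hover',cmd(*place(0,61,150,dyaw=.8)))
print('low',cmd(*place(0,61,70,dyaw=.8)))
for n in('scene','top'):
  im=robot.capture(n)[:,:,::-1];cv2.imwrite(f"pics/{n}7.png",im)
  if n=='scene':cv2.imwrite("pics/s7.png",cv2.resize(im[60:360,230:530],None,fx=2,fy=2))
E
```

```text
t 8.4 pos [585.5 168.7 139.6] lane [ 11.9  71.7 131.6] y [ 0.515  0.696 -0.501] z [ 0.803 -0.597 -0.004] F [ 0.2  0.4 -1.6] w 43.3 q [-0.38  0.16  2.15  1.31  1.05 -0.6 ]
hover [-1.    -0.    -1.     0.003 -0.002  0.001]
low [ 6.8e+01  4.0e+01 -1.0e+00  3.0e-03 -2.0e-03  1.0e-03]
```

View pics/s7.png

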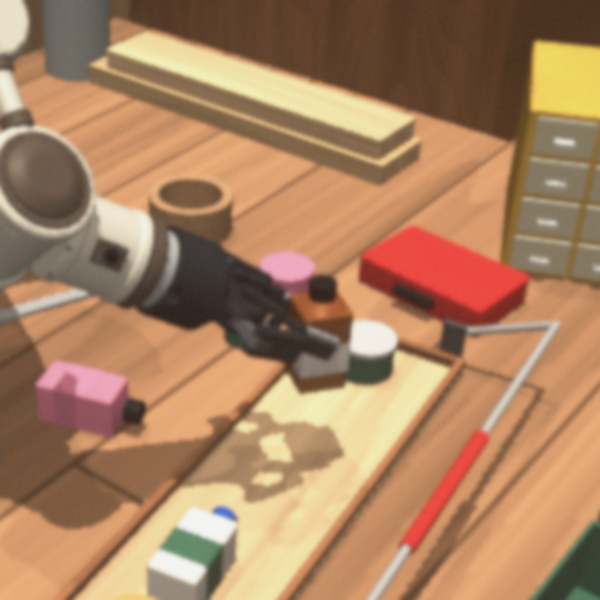

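The amber bottle hangs upright, cap up, over the lane at about (320,340) in the crop. Lowering.

{"op": "jog_arm", "data": {
  "targets": [
    [17, 10, 0, 0, 0, 0, 30],
    [34, 20, 0, 0, 0, 0, 30],
    [50, 29, 0, 0, 0, 0, 30],
    [62, 36, 0, 0, 0, 0, 30],
    [68, 40, 0, 0, 0, 0, 30],
    [68, 40, 0, 0, 0, 0, 30],
    [68, 40, 0, 0, 0, 0, 30]
  ]
}}

```text
time_s: 9.2
ee_pos: [587.0, 170.9, 64.3]
tcp_rot: [0.039, 0.705, -0.389, 0.592]
force: [-0.2, -0.3, -2.0]
width: 43.2
```

```bash
python3 - <<'E'
from h import *
st()
print('lower',cmd(*place(0,61,63,dyaw=.8)), robot.sense()['ee_pos']-19*R.from_quat(robot.sense()['tcp_rot']).as_matrix()[:,1])
im=robot.capture('scene')[:,:,::-1]
cv2.imwrite("pics/s8.png",cv2.resize(im[200:320,330:480],None,fx=5,fy=5,interpolation=cv2.INTER_CUBIC))
E
```

```text
t 9.2 pos [587.  170.9  64.3] lane [13.7 73.8 56.3] y [ 0.515  0.695 -0.502] z [ 0.804 -0.594  0.003] F [-0.2 -0.3 -2. ] w 43.2 q [-0.38  0.36  2.12  1.42  1.01 -0.81]
lower [ 1.e+01  3.e+00 -1.e+00  2.e-03  5.e-03  3.e-03] [577.24762759 157.74331442  73.79577787]
```

View pics/s8.png

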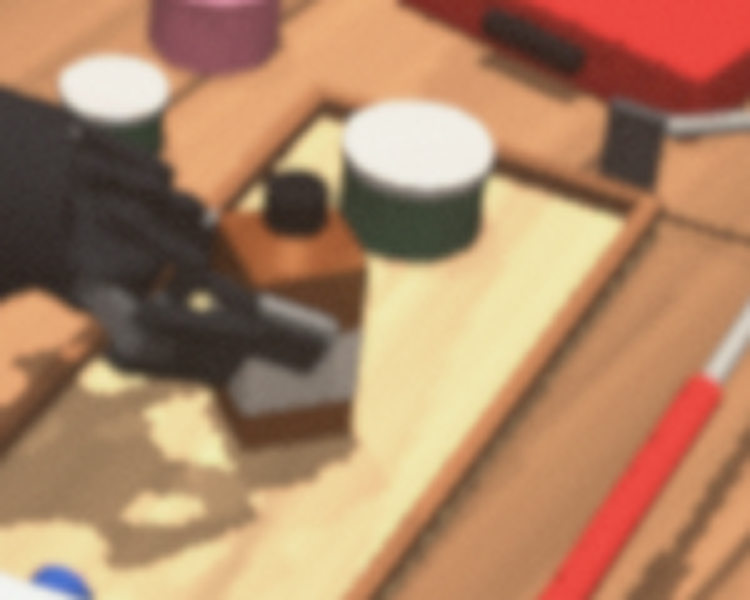

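{"op": "jog_arm", "data": {
  "targets": [
    [2.6, 1.5, 0, 0, 0, 0, 30],
    [5.2, 3, 0, 0, 0, 0, 30],
    [5.2, 3, 0, 0, 0, 0, 30]
  ]
}}

```text
time_s: 9.55
ee_pos: [586.8, 170.6, 57.7]
tcp_rot: [0.039, 0.705, -0.389, 0.592]
force: [0.0, 0.0, -2.0]
width: 43.1
```

{"op": "jog_arm", "data": {
  "targets": [
    [1.7, 1, 0, 0, 0, 0, 30],
    [1.7, 1, 0, 0, 0, 0, 30]
  ]
}}

```text
time_s: 9.75
ee_pos: [586.9, 170.6, 55.7]
tcp_rot: [0.039, 0.705, -0.389, 0.592]
force: [-0.2, 0.6, -0.9]
width: 43.3
```

{"op": "jog_arm", "data": {
  "targets": [
    [1.3, 0.8, 0, 0, 0, 0, 30],
    [1.3, 0.8, 0, 0, 0, 0, 30]
  ]
}}

```text
time_s: 9.95
ee_pos: [586.9, 170.7, 54.2]
tcp_rot: [0.039, 0.705, -0.389, 0.592]
force: [0.1, 0.1, -1.7]
width: 43.3
```

{"op": "jog_arm", "data": {
  "targets": [
    [0.9, 0.5, 0, 0, 0, 0, 30],
    [0.9, 0.5, 0, 0, 0, 0, 30]
  ]
}}

```text
time_s: 10.15
ee_pos: [586.9, 170.7, 53.3]
tcp_rot: [0.039, 0.705, -0.389, 0.592]
force: [0.4, 0.2, -0.8]
width: 43.3
```

{"op": "jog_arm", "data": {
  "targets": [
    [0.9, 0.5, 0, 0, 0, 0, 30],
    [0.9, 0.5, 0, 0, 0, 0, 30]
  ]
}}

```text
time_s: 10.35
ee_pos: [587.2, 170.7, 52.7]
tcp_rot: [0.039, 0.705, -0.388, 0.592]
force: [-1.4, 0.0, 1.3]
width: 42.8
```

```bash
python3 - <<'E'
from h import *
st()
im=robot.capture('scene')[:,:,::-1]
cv2.imwrite("pics/s9.png",cv2.resize(im[200:320,330:480],None,fx=5,fy=5,interpolation=cv2.INTER_CUBIC))
E
```

```text
t 10.35 pos [587.2 170.7  52.7] lane [13.8 73.5 44.7] y [ 0.516  0.695 -0.501] z [ 0.804 -0.595  0.003] F [-1.4  0.   1.3] w 42.8 q [-0.38  0.4   2.12  1.44  1.   -0.84]
```

View pics/s9.png

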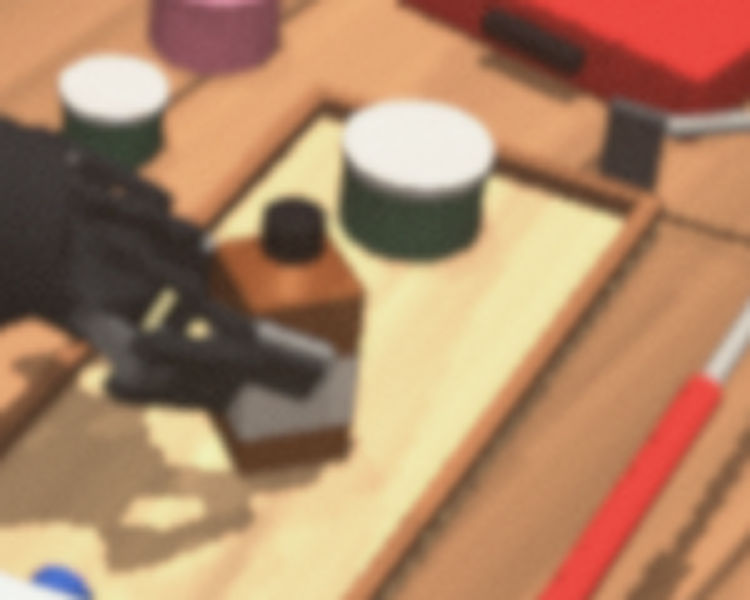

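The force changed from -2 to +1.3 N, so the base is on the floor and upright in the picture. I'll let go and back out along the tool axis.

{"op": "jog_arm", "data": {
  "targets": [
    [0, 0, 0, 0, 0, 0, 60],
    [0, 0, 0, 0, 0, 0, 68],
    [0, 0, 0, 0, 0, 0, 75],
    [0, 0, 0, 0, 0, 0, 80],
    [0, -15, 0, 0, 0, 0, 80],
    [0, -35, 0, 0, 0, 0, 80],
    [0, -70, 0, 0, 0, 0, 80],
    [0, -110, 0, 0, 0, 0, 80],
    [0, -150, 0, 0, 0, 0, 80],
    [0, -150, 0, 0, 0, 0, 80]
  ]
}}

```text
time_s: 11.4
ee_pos: [510.7, 62.5, 129.8]
tcp_rot: [0.041, 0.703, -0.391, 0.592]
force: [1.2, -0.7, -0.6]
width: 68.4
```

```bash
python3 - <<'E'
from h import *
st()
print(cmd(*pick(0.5,-114.5,.05,150)))
for n in("scene","top"):
    im=robot.capture(n)[:,:,::-1]; cv2.imwrite(f"pics/{n}10.png",im)
E
```

```text
t 11.4 pos [510.7  62.5 129.8] lane [-76.1 -23.8 121.8] y [ 0.521  0.69  -0.502] z [ 0.801 -0.599  0.008] F [ 1.2 -0.7 -0.6] w 68.4 q [-0.72  0.07  2.28  1.14  1.26 -0.74]
[  7.    -17.    125.     -0.242  -0.875  -1.468]
```

View pics/scene10.png

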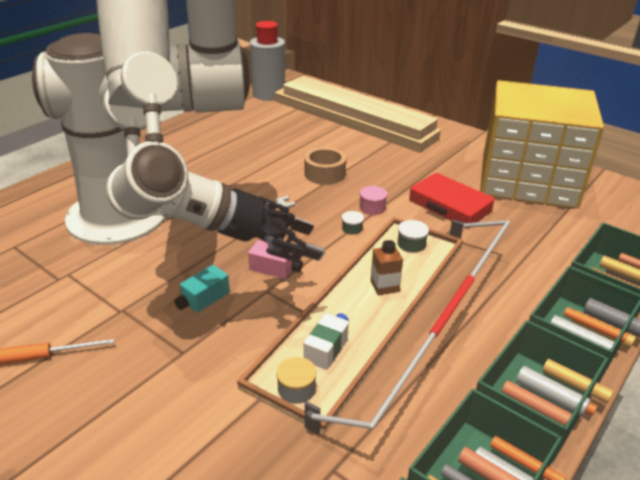

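View pics/top10.png

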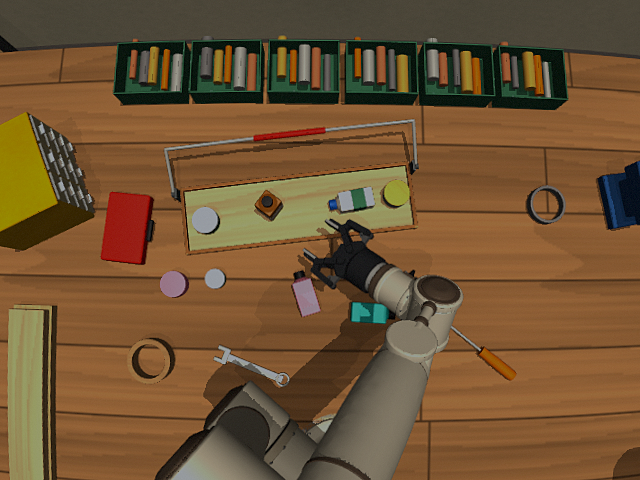

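The amber bottle stands at (387,268) in the scene view and (268,205) in the top view. Bail back, tins untouched. Now the white bottle.

{"op": "jog_arm", "data": {
  "targets": [
    [-20, -10, 20, -0.02, -0.07, -0.12, 85],
    [-15, -15, 45, -0.04, -0.145, -0.245, 85],
    [-10, -17, 70, -0.06, -0.22, -0.365, 85],
    [0, -17, 95, -0.08, -0.29, -0.49, 85],
    [7, -17, 125, -0.1, -0.365, -0.61, 85],
    [7, -17, 125, -0.12, -0.44, -0.73, 85],
    [7, -17, 125, -0.14, -0.51, -0.855, 85],
    [7, -17, 125, -0.16, -0.58, -0.98, 85],
    [7, -17, 125, -0.18, -0.655, -1.1, 85],
    [7, -17, 125, -0.2, -0.73, -1.22, 85]
  ]
}}

```text
time_s: 12.5
ee_pos: [599.7, -20.3, 129.7]
tcp_rot: [0.551, -0.388, 0.571, -0.468]
force: [-0.4, -0.4, -0.5]
width: 72.3
```

```bash
python3 - <<'E'
from h import *
st()
print(cmd(*pick(0,-114.5,.05,110)))
E
```

```text
t 12.5 pos [599.7 -20.3 129.7] lane [   1.5 -117.5  121.7] y [ 0.106 -0.261 -0.96 ] z [0.993 0.072 0.09 ] F [-0.4 -0.4 -0.5] w 72.3 q [-0.11  0.26  1.72 -0.29  1.05 -0.04]
[-3.    36.    -4.    -0.042 -0.134 -0.247]
```

{"op": "jog_arm", "data": {
  "targets": [
    [-1, 18, -2, -0.021, -0.067, -0.124, 85],
    [-3, 36, -4, -0.042, -0.134, -0.247, 85],
    [-3, 36, -4, -0.042, -0.134, -0.247, 85],
    [-3, 36, -4, -0.042, -0.134, -0.247, 85]
  ]
}}

```text
time_s: 12.9
ee_pos: [598.2, -27.3, 92.8]
tcp_rot: [0.64, -0.301, 0.577, -0.408]
force: [0.5, -0.2, 0.2]
width: 72.7
```

```bash
python3 - <<'E'
from h import *
st()
print(cmd(*pick(0,-114.5,.05,35)))
for n in("scene","top"):
    im=robot.capture(n)[:,:,::-1]; cv2.imwrite(f"pics/{n}11.png",im)
    if n=='scene':cv2.imwrite("pics/s11.png",cv2.resize(im[150:420,200:500],None,fx=2,fy=2))
E
```

```text
t 12.9 pos [598.2 -27.3  92.8] lane [  -0.9 -124.2   84.8] y [ 0.086 -0.486 -0.87 ] z [ 0.984  0.175 -0.001] F [ 0.5 -0.2  0.2] w 72.7 q [ 0.    0.38  1.7  -0.6   1.04  0.13]
[-3.7e+01  6.5e+01  1.0e+00  2.0e-03 -3.0e-03 -8.0e-03]
```

View pics/s11.png

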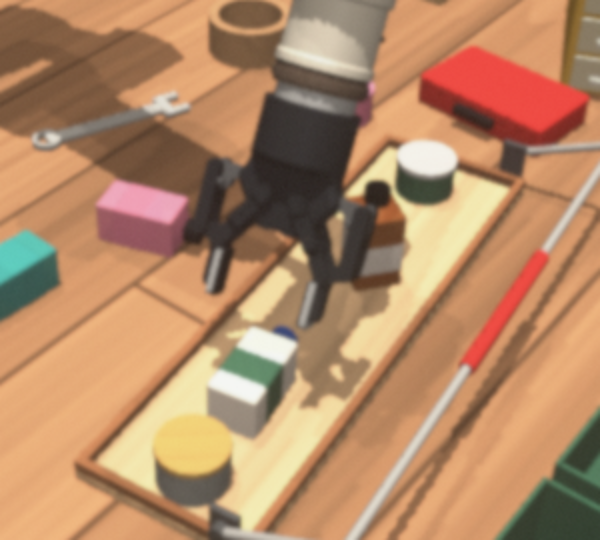

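The jaws straddle the white bottle, and the amber bottle is clear behind them. Descend and grip.

{"op": "jog_arm", "data": {
  "targets": [
    [-13, 22, 0, 0, 0, 0, 85],
    [-26, 44, 0, 0, 0, -0.008, 85],
    [-36, 63, 1, 0, 0, -0.008, 85],
    [-36, 63, 1, 0, 0, -0.008, 85],
    [-36, 63, 1, 0, 0, -0.008, 40],
    [-36, 63, 1, 0, 0, -0.008, 30],
    [-36, 63, 1, 0, 0, -0.008, 30],
    [-36, 63, 1, 0, 0, -0.008, 30],
    [-36, 63, 1, 0, 0, -0.008, 30],
    [-36, 63, 1, 0, 0, -0.008, 30]
  ],
  "squeeze": 50
}}

```text
time_s: 14.0
ee_pos: [602.1, -29.2, 24.8]
tcp_rot: [0.64, -0.296, 0.582, -0.405]
force: [-0.6, 0.4, 6.6]
width: 43.6
```

```bash
python3 - <<'E'
from h import *
st()
print('lift',cmd(*pick(0,-105,.05,140)))
E
```

```text
t 14.0 pos [602.1 -29.2  24.8] lane [   2.7 -126.6   16.8] y [ 0.093 -0.496 -0.863] z [0.985 0.174 0.006] F [-0.6  0.4  6.6] w 43.6 q [ 0.    0.5   1.71 -0.66  0.94  0.23]
lift [ 3.9e+01 -9.1e+01 -1.0e+00 -3.0e-03 -8.0e-03  5.0e-03]
```

{"op": "jog_arm", "data": {
  "targets": [
    [9, -20, 0, 0, 0, 0, 30],
    [26, -60, 0, 0, 0, 0, 30],
    [39, -91, -1, 0, 0, 0, 30],
    [39, -91, -1, 0, 0, 0, 30]
  ],
  "squeeze": 60
}}

```text
time_s: 14.4
ee_pos: [600.9, -16.7, 127.1]
tcp_rot: [0.637, -0.295, 0.584, -0.407]
force: [0.4, -0.6, -0.8]
width: 43.3
```

```bash
python3 - <<'E'
from h import *
st()
a=R.from_quat(robot.sense()['tcp_rot']); b=place(0,-85,150,dyaw=.8)[1]
print('final',cmd(*place(0,-85,150,dyaw=.8)))
E
```

```text
t 14.4 pos [600.9 -16.7 127.1] lane [   3.1 -114.1  119.1] y [ 0.1   -0.495 -0.863] z [0.985 0.175 0.014] F [ 0.4 -0.6 -0.8] w 43.3 q [ 0.03  0.34  1.69 -0.59  1.1   0.13]
final [-28.    -32.     10.      0.217   0.875   1.475]
```

{"op": "jog_arm", "data": {
  "targets": [
    [-3, -10, 1, 0.018, 0.072, 0.122, 30],
    [-6, -20, 2, 0.036, 0.145, 0.245, 30],
    [-9, -25, 3, 0.054, 0.218, 0.367, 30],
    [-12, -28, 4, 0.072, 0.29, 0.49, 30],
    [-15, -30, 5, 0.09, 0.363, 0.612, 30],
    [-18, -32, 6, 0.108, 0.436, 0.735, 30],
    [-21, -32, 7, 0.126, 0.509, 0.857, 30],
    [-24, -32, 8, 0.144, 0.58, 0.98, 30],
    [-26, -32, 9, 0.162, 0.653, 1.1, 30],
    [-28, -32, 10, 0.18, 0.726, 1.222, 30]
  ]
}}

```text
time_s: 15.4
ee_pos: [599.8, 23.4, 134.0]
tcp_rot: [-0.087, 0.67, -0.449, 0.585]
force: [-1.0, 0.1, -2.1]
width: 43.1
```

```bash
python3 - <<'E'
from h import *
st()
print('final',cmd(*place(0,-85,150,dyaw=.8)))
E
```

```text
t 15.4 pos [599.8  23.4 134. ] lane [  7.3 -74.1 126. ] y [ 0.407  0.582 -0.704] z [ 0.862 -0.5    0.086] F [-1.   0.1 -2.1] w 43.1 q [-0.56  0.21  1.95  0.9   1.14 -0.53]
final [-7.    -2.     3.     0.04   0.139  0.255]
```

{"op": "jog_arm", "data": {
  "targets": [
    [-3, -1, 1, 0.02, 0.07, 0.127, 30],
    [-7, -2, 3, 0.04, 0.139, 0.255, 30],
    [-7, -2, 3, 0.04, 0.139, 0.255, 30],
    [-7, -2, 3, 0.04, 0.139, 0.255, 30]
  ]
}}

```text
time_s: 15.8
ee_pos: [603.1, 25.8, 139.6]
tcp_rot: [0.038, 0.706, -0.39, 0.59]
force: [0.2, 0.9, -1.4]
width: 43.0
```

```bash
python3 - <<'E'
from h import *
st()
print('low',cmd(*place(0,-85,70,dyaw=.8)))
im=robot.capture('scene')[:,:,::-1]
cv2.imwrite("pics/s12.png",cv2.resize(im[150:420,200:500],None,fx=2,fy=2))
E
```

```text
t 15.8 pos [603.1  25.8 139.6] lane [ 10.9 -72.2 131.6] y [ 0.513  0.693 -0.506] z [ 0.804 -0.595  0.   ] F [ 0.2  0.9 -1.4] w 43.0 q [-0.65  0.28  2.    1.15  1.24 -0.64]
low [6.8e+01 4.0e+01 1.0e+00 3.0e-03 2.0e-03 7.0e-03]
```

View pics/s12.png

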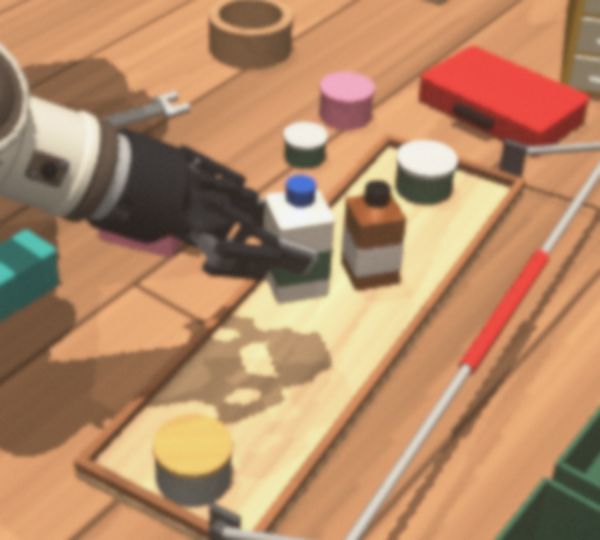

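{"op": "jog_arm", "data": {
  "targets": [
    [17, 10, 0, 0, 0, 0.007, 30],
    [34, 20, 0, 0, 0, 0.007, 30],
    [50, 29, 0, 0, 0, 0.007, 30],
    [62, 36, 0, 0, 0, 0.007, 30],
    [68, 40, 1, 0.003, 0.002, 0.007, 30],
    [68, 40, 1, 0.003, 0.002, 0.007, 30],
    [68, 40, 1, 0.003, 0.002, 0.007, 30]
  ]
}}

```text
time_s: 16.55
ee_pos: [605.4, 25.6, 62.7]
tcp_rot: [0.042, 0.705, -0.389, 0.592]
force: [0.6, -0.0, -1.8]
width: 43.0
```

{"op": "jog_arm", "data": {
  "targets": [
    [2.6, 1.5, 0, 0, 0, 0, 30],
    [4.3, 2.5, 0, 0, 0, 0, 30],
    [4.3, 2.5, 0, 0, 0, 0, 30]
  ]
}}

```text
time_s: 16.85
ee_pos: [604.7, 25.6, 56.7]
tcp_rot: [0.043, 0.706, -0.388, 0.591]
force: [-0.1, 0.1, -1.5]
width: 43.2
```

{"op": "jog_arm", "data": {
  "targets": [
    [1.3, 0.8, 0, 0, 0, 0, 30],
    [1.3, 0.8, 0, 0, 0, 0, 30]
  ]
}}

```text
time_s: 17.05
ee_pos: [604.6, 25.7, 55.1]
tcp_rot: [0.043, 0.706, -0.388, 0.591]
force: [0.7, 0.6, -1.8]
width: 43.2
```

{"op": "jog_arm", "data": {
  "targets": [
    [0.9, 0.5, 0, 0, 0, 0, 30],
    [0.9, 0.5, 0, 0, 0, 0, 30]
  ]
}}

```text
time_s: 17.25
ee_pos: [604.7, 25.7, 54.1]
tcp_rot: [0.043, 0.706, -0.388, 0.591]
force: [-0.1, -0.2, -0.5]
width: 43.2
```

{"op": "jog_arm", "data": {
  "targets": [
    [0.9, 0.5, 0, 0, 0, 0, 30],
    [0.9, 0.5, 0, 0, 0, 0, 30]
  ]
}}

```text
time_s: 17.45
ee_pos: [604.6, 25.7, 53.0]
tcp_rot: [0.043, 0.706, -0.388, 0.591]
force: [-0.8, -0.1, -1.4]
width: 43.0
```

{"op": "jog_arm", "data": {
  "targets": [
    [0.9, 0.5, 0, 0, 0, 0, 30],
    [0.9, 0.5, 0, 0, 0, 0, 30]
  ]
}}

```text
time_s: 17.65
ee_pos: [604.7, 25.7, 52.0]
tcp_rot: [0.043, 0.706, -0.388, 0.591]
force: [0.6, -1.0, -2.3]
width: 43.0
```

```bash
python3 - <<'E'
from h import *
st()
im=robot.capture('scene')[:,:,::-1]
cv2.imwrite("pics/s13.png",cv2.resize(im[200:360,280:440],None,fx=3.7,fy=3.7,interpolation=cv2.INTER_CUBIC))
E
```

```text
t 17.65 pos [604.7  25.7  52. ] lane [ 12.3 -72.6  44. ] y [ 0.519  0.695 -0.498] z [ 0.801 -0.598  0.001] F [ 0.6 -1.  -2.3] w 43.0 q [-0.65  0.49  1.98  1.22  1.18 -0.83]
```

View pics/s13.png

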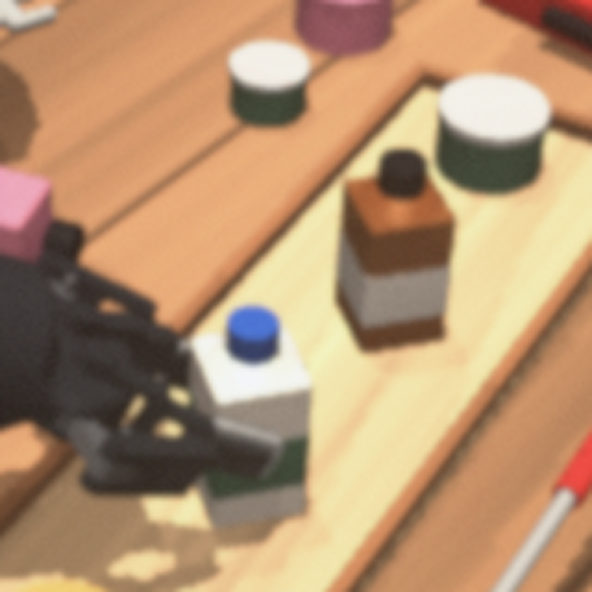

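Not in contact yet (force still about -2 N). Lowering further.

{"op": "jog_arm", "data": {
  "targets": [
    [0.9, 0.5, 0, 0, 0, 0, 30],
    [0.9, 0.5, 0, 0, 0, 0, 30],
    [0.9, 0.5, 0, 0, 0, 0, 30]
  ]
}}

```text
time_s: 18.0
ee_pos: [604.7, 25.6, 51.0]
tcp_rot: [0.043, 0.706, -0.388, 0.591]
force: [-0.2, -0.0, 0.1]
width: 43.0
```

{"op": "jog_arm", "data": {
  "targets": [
    [0.9, 0.5, 0, 0, 0, 0, 30],
    [0.9, 0.5, 0, 0, 0, 0, 30],
    [0.9, 0.5, 0, 0, 0, 0, 30]
  ]
}}

```text
time_s: 18.3
ee_pos: [604.7, 25.6, 50.0]
tcp_rot: [0.043, 0.706, -0.388, 0.591]
force: [-0.4, -0.3, -1.3]
width: 43.3
```

{"op": "jog_arm", "data": {
  "targets": [
    [0.9, 0.5, 0, 0, 0, 0, 30],
    [0.9, 0.5, 0, 0, 0, 0, 30],
    [0.9, 0.5, 0, 0, 0, 0, 30]
  ]
}}

```text
time_s: 18.6
ee_pos: [604.8, 25.6, 49.2]
tcp_rot: [0.043, 0.705, -0.388, 0.591]
force: [0.3, 0.5, 0.1]
width: 43.1
```

```bash
python3 - <<'E'
from h import *
st()
im=robot.capture('scene')[:,:,::-1]
cv2.imwrite("pics/s14.png",cv2.resize(im[270:360,310:400],None,fx=6,fy=6,interpolation=cv2.INTER_CUBIC))
E
```

```text
t 18.6 pos [604.8  25.6  49.2] lane [ 12.5 -72.7  41.2] y [ 0.52   0.695 -0.497] z [ 0.801 -0.598  0.001] F [0.3 0.5 0.1] w 43.1 q [-0.65  0.5   1.98  1.23  1.17 -0.83]
```

View pics/s14.png

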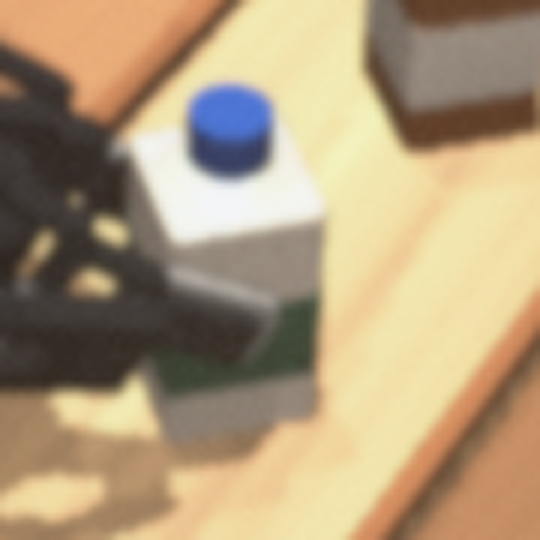

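{"op": "jog_arm", "data": {
  "targets": [
    [0.9, 0.5, 0, 0, 0, 0, 30],
    [0.9, 0.5, 0, 0, 0, 0, 30],
    [0.9, 0.5, 0, 0, 0, 0, 30]
  ]
}}

```text
time_s: 18.95
ee_pos: [605.0, 25.6, 49.2]
tcp_rot: [0.043, 0.705, -0.387, 0.592]
force: [-2.7, -1.3, 6.1]
width: 43.5
```

Down: z stopped at 49.2 and the force is +6 N. Back off 1 mm, release, retreat.

{"op": "jog_arm", "data": {
  "targets": [
    [-0.9, -0.5, 0, 0, 0, 0, 30],
    [-0.9, -0.5, 0, 0, 0, 0, 60],
    [-0.9, -0.5, 0, 0, 0, 0, 68],
    [-0.9, -0.5, 0, 0, 0, 0, 80],
    [0, -15, 0, 0, 0, 0, 80],
    [0, -35, 0, 0, 0, 0, 80],
    [0, -70, 0, 0, 0, 0, 80],
    [0, -110, 0, 0, 0, 0, 80],
    [0, -150, 0, 0, 0, 0, 80],
    [0, -150, 0, 0, 0, 0, 80]
  ]
}}

```text
time_s: 19.95
ee_pos: [526.9, -84.0, 125.4]
tcp_rot: [0.044, 0.703, -0.392, 0.592]
force: [0.2, 0.5, 0.1]
width: 68.3
```

```bash
python3 - <<'E'
from h import *
st()
for n in("scene","top"):
    im=robot.capture(n)[:,:,::-1]; cv2.imwrite(f"pics/{n}15.png",im)
    o=cv2.imread(f'pics/{n}0.png' if n=='top' else 'pics/scene3.png')
E
```

```text
t 19.95 pos [526.9 -84.  125.4] lane [ -78.9 -171.2  117.4] y [ 0.525  0.689 -0.499] z [ 0.798 -0.602  0.007] F [0.2 0.5 0.1] w 68.3 q [-0.93  0.29  2.04  1.    1.41 -0.79]
```

View pics/scene15.png

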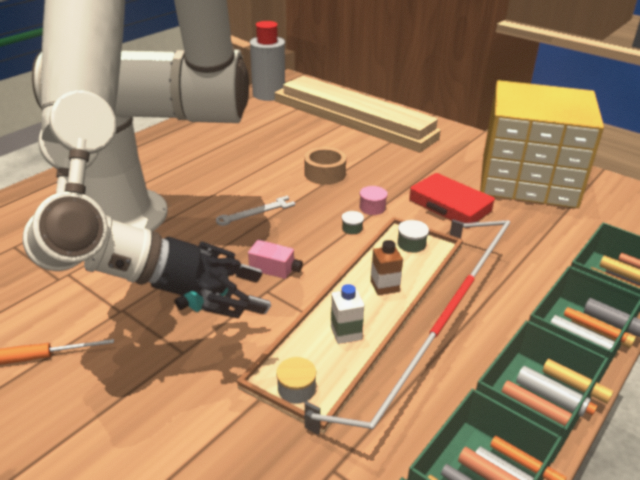

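View pics/top15.png

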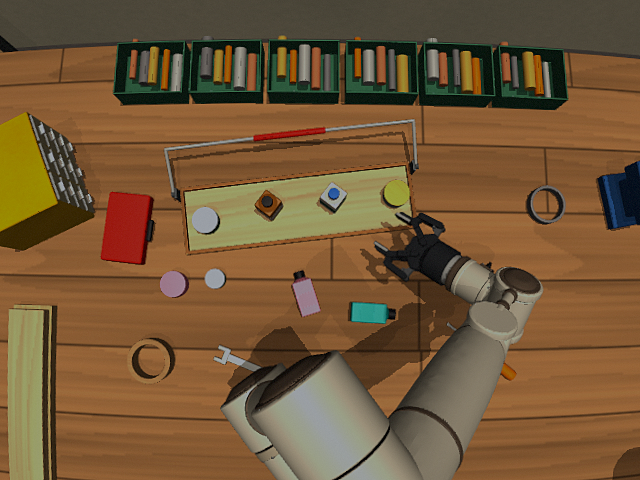

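```bash
python3 - <<'E'
from h import *
for nm,a,b in(('amber cap',(389,244.5),(267,201.5)),('white cap',(348.5,289),(334,193.5)),('sleeve',(453,306),(290,133.5))):
    p,e=tri(a,b);print(nm,tolane(p).round(1),round(e,1))
a,b=[cv2.imread(f) for f in('pics/scene0.png','pics/scene15.png')]
c,d=[cv2.imread(f) for f in('pics/top3.png','pics/top15.png')]
for n,x,y,box in(('green scene',a,b,(218,252,394,432)),('grey top',c,d,(178,210,380,413)),('green top',c,d,(203,238,188,222))):
    s=lambda i:cv2.cvtColor(i[box[0]:box[1],box[2]:box[3]],cv2.COLOR_BGR2GRAY).astype(np.float32)
    print(n,'shift px',cv2.phaseCorrelate(s(x),s(y)))
print(robot.sense()['force'],robot.hand_in())
E
```

```text
amber cap [ 7.7 66.  95.8] 3.9
white cap [  7.2 -77.9  97.3] 3.7
sleeve [156.7  -0.   73.9] 2.3
green scene shift px ((0.08866786257599202, 0.18402493646756213), 0.7304099609454473)
grey top shift px ((-0.0616559664180123, 0.05424025219597084), 0.9885502153386673)
green top shift px ((-0.01802556226976293, -0.01406070983770391), 0.9934576494090351)
the job is handed in; nothing more can be done
[-0.08553106  0.13817693  0.39801163] None
```

I swung the bail over with the closed fingers, stood both bottles upright in the lane, and handed the job in at about 20 s of the 72 s allowed. No verdict is reported back.

**Last checks before handing in:**
- **Bail:** the sleeve sits 157 mm behind the lane's middle line and 74 mm above the floor. That matches the bail resting back on its stop at about 1.75 rad.
- **Bottles:** both look upright in the two camera views. The amber one is near (8, 66) mm and the white one near (7, -78) mm in the lane (x, y), both well inside the walls. Their caps measure about 96–97 mm above the floor.
- **Tins:** each shifted less than 0.2 pixel in the pictures, so neither has moved.
- **Robot:** the fingers are clear of everything and the measured force is about zero.

**What disagreed or changed:**
- The two cameras differed by about 5 mm across the lane before the grasps, and the lines of sight to the caps missed each other by about 4 mm. I didn't measure the bottles' tilt separately.
- The white bottle touched the floor about 4 mm lower than I had worked out, so I lowered it until the force rose.
- I stood both bottles turned about 45° in the lane, because the planned direction would have run a wrist joint into its limit.

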